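# Pack the second sweet dish and snap the case shut

## Task

Put the tea things away: one wooden sweet dish already lies in the case, so lay the cork sheet flat on it, then set the other dish, right way up, flat on the cork. Set both down rather than dropping them, then close the lid and press it down until the catch snaps and it is fully shut. Leave the cups and the tea caddy where they stand.

Things in the scene. Friction and masses are not known exactly. Their poses are not given: they have to be found in the camera images.
- case: dark wooden case, fixed; 136 (own x) x 80 mm, walls 46 mm high. Origin on the table under the cavity's centre; +x points to the hinge end. Cavity 116 (x) x 68 mm (y) centred on the origin, floor 6 mm above the table. Front wall 12 mm thick, hinge-end wall 8, long walls 6. The middle 50 mm of each long wall is cut down to 16 mm height, so fingers fit beside what is put in
- lid (a joint): angle of the case's red lacquer lid, rad: 0 fully shut and level, 1.57 upright, at most 2.1 (leaning back away from the cavity). Hinged at the case's +x end. The hinge is stiff: the lid stays where it is left. A sprung ball catch in the front wall stops it near 0.07 rad; a firm push of about 15 N near the free end snaps it past to 0, where it stays
- hinge (a point): point on the hinge line (along the case's y), 66 mm along +x from the case's origin, 46 mm above the table; it turns with the lid: its x axis points along the lid from free end to hinge, its z axis is the normal of the lid's outer face
- lid_edge (a point): middle of the lid's free edge, on its outer (upper, when shut) face, 146 mm from the hinge line. Lid plate 146 x 80 mm, 8 mm thick, outer face 8.5 mm outside the hinge line; a tongue 40 mm wide, 5 mm thick, reaches 27 mm from the free edge to the inner side. Axes as hinge
- lower_dish: light wooden dish already in the case, the twin of dish; origin at the centre of its underside
- dish: light wooden rectangular dish, an open tray 108 mm (own x) by 60 mm (own y) by 14 mm high, walls and floor 5 mm thick, lying on the table; origin at the centre of its underside, z up
- cork: flat cork sheet 108 mm (own x) by 60 mm (own y) by 8 mm thick, lying on the table; origin at the centre of its underside, z up
- orange_cup: an orange-brown clay teacup, 76 mm across, 75 mm high; origin at the centre of its underside, a bystander to leave alone
- white_cup: a white teacup, 74 mm across, 70 mm high; origin at the centre of its underside, a bystander to leave alone
- caddy: a green round tea caddy with a light lid and label, 64 mm across, 85 mm high; origin at the centre of its underside, a bystander to leave alone
Mind the look-alikes: they are no part of the job. Of the things that look like the case, the smaller one is meant. What is shaped like the dish but grey is not meant.

How it is judged:
On the way, in this order (a step that is already met when the one before it is completed fails the run):
1. the cork sheet lies flat on the lower dish in the case, let go (x of lower_dish in the frame of case between -0.009 and 0.009 m and y of lower_dish in the frame of case between -0.009 and 0.009 m and z of lower_dish in the frame of case between 0.0025 and 0.0095 m and angle between lower_dish's own z axis and vertical below 0.07 rad and linear speed of each of lower_dish, cork below 0.03 m/s and x of cork in the frame of case between -0.009 and 0.009 m and y of cork in the frame of case between -0.009 and 0.009 m and ((angle between cork's own z axis and vertical below 0.07 rad and z of cork in the frame of case between 0.0165 and 0.0235 m) or (angle between cork's own z axis and vertical above 3.07 rad and z of cork in the frame of case between 0.0245 and 0.0315 m)) and contact force between cork and the fingers below 0.1 N), for 0.2 s.
2. the second dish lies flat and upright on the cork sheet, let go, the lid not yet shut (x of lower_dish in the frame of case between -0.009 and 0.009 m and y of lower_dish in the frame of case between -0.009 and 0.009 m and z of lower_dish in the frame of case between 0.0025 and 0.0095 m and angle between each of lower_dish, dish's own z axis and vertical below 0.07 rad and linear speed of each of lower_dish, cork, dish below 0.03 m/s and x of cork in the frame of case between -0.009 and 0.009 m and y of cork in the frame of case between -0.009 and 0.009 m and ((angle between cork's own z axis and vertical below 0.07 rad and z of cork in the frame of case between 0.0165 and 0.0235 m) or (angle between cork's own z axis and vertical above 3.07 rad and z of cork in the frame of case between 0.0245 and 0.0315 m)) and x of dish in the frame of case between -0.009 and 0.009 m and y of dish in the frame of case between -0.009 and 0.009 m and z of dish in the frame of case between 0.0245 and 0.0315 m and contact force between dish and the fingers below 0.1 N and value of joint lid above 0.2 rad), for 0.2 s.
At the end, for the whole second after the job is handed in: In the case, from below: lower dish, cork sheet, second dish, each flat (within 4 degrees, the dishes right way up), centred within 9 mm and at its layer's height within 3.5 mm, at rest; the lid is shut past its catch (angle under 0.025 rad) (x of lower_dish in the frame of case between -0.009 and 0.009 m and y of lower_dish in the frame of case between -0.009 and 0.009 m and z of lower_dish in the frame of case between 0.0025 and 0.0095 m and angle between each of lower_dish, dish's own z axis and vertical below 0.07 rad and linear speed of each of lower_dish, cork, dish below 0.03 m/s and x of cork in the frame of case between -0.009 and 0.009 m and y of cork in the frame of case between -0.009 and 0.009 m and ((angle between cork's own z axis and vertical below 0.07 rad and z of cork in the frame of case between 0.0165 and 0.0235 m) or (angle between cork's own z axis and vertical above 3.07 rad and z of cork in the frame of case between 0.0245 and 0.0315 m)) and x of dish in the frame of case between -0.009 and 0.009 m and y of dish in the frame of case between -0.009 and 0.009 m and z of dish in the frame of case between 0.0245 and 0.0315 m and value of joint lid below 0.025 rad); the robot touches nothing.
It fails at once if orange cup moved by more than 20 mm (distance of orange_cup from where it was at the start of the episode above 0.02 m).
It fails at once if white cup moved by more than 20 mm (distance of white_cup from where it was at the start of the episode above 0.02 m).
It fails at once if caddy moved by more than 20 mm (distance of caddy from where it was at the start of the episode above 0.02 m).
It fails at once if the dish is dropped (falls free faster than 0.7 m/s, about 25 mm) (linear speed of dish above 0.7 m/s and contact force between dish and the fingers below 0.02 N).
It fails at once if the cork is dropped (falls free faster than 0.7 m/s, about 25 mm) (linear speed of cork above 0.7 m/s and contact force between cork and the fingers below 0.02 N).
It also fails if it takes over 72 s, if anything falls off the work surface, if the arm or the gripper's body presses on something with over 40 N, if the wrist force passes 120 N, or if a joint passes its speed limit or range.

## Robot

A 6-joint arm with a two-finger parallel gripper is mounted at the origin on the work surface. World frame = base frame: x ahead of the robot, y to its left, z up, the work surface at z = 0. Lengths are in m, angles in rad, forces in N, time in s.
With the tool pointing down it reaches from about 0.375 to 0.9 m from the base axis. Payload 3.1 kg.
Tool frame: the origin (TCP) lies at the very end of the fingers, on their centre line; the grasp point (between the pads) lies 19 mm behind it (robot.grip_depth is the distance from the TCP to the grasp point, in m); z points along the fingers, y is the direction in which the jaws open and shut (so a half turn about z gives the same grasp; the last joint's range is limited). The gripper opens to 87 mm and grips with 3 to 60 N. Pads are 19 mm wide; open, the fingers measure 117 mm over their backs; the gripper's body (75 mm by 190 mm) begins 51 mm behind the grasp point.
Start: joints at [-0.178, 0.527, 1.433, -0, 1.181, -0.178], TCP at [0.625, 0, 0.223] pointing down, gripper open.
Joint ranges: [-3.08, 3.08], [-0.75, 2.2], [0.22, 2.44], [-1.43, 4.57], [0, 2.65], [-2.85, 2.85]. Speed limits (rad/s): [2.79, 2.79, 3.14, 3.14, 3.14, 3.14].

## Interface

Orientations are given as a unit quaternion [x, y, z, w].
In Python, from rig import robot gives the robot as it stands.
- The arm moves only by the tool drive_tool, never from a script. Its argument "series" is a list of rows, each a list of 7 numbers: the shift along the tool's x, y, z in m, then the turn, a rotation vector about the tool's x, y, z in degrees, then the opening, from 0 (shut) to 1 (fully open). A call has 1 to 5 rows; each row shifts and turns the commanded pose from where the row before left it, along the tool's axes as they then stand; what a row does not reach is not made up. A row lasts 1/8 s, in which the tool goes at most 62.5 mm and 10.7 degrees, less where a joint would pass 70% of its speed; a pose out of reach is approached as far as the arm can. A call is refused whole if a number of a shift passes 0.0625 or a number of a turn 10.7, either way. A call with a gripper value outside its range is refused whole. The fingers move at their own pace and stop on an object; "squeeze" is the grip in N (left out, the last holds). Time passes only in rows, so rows that do not move let the fingers close. It gives the time, the measured TCP pose, the force and the opening at its end, in the units of the state.
- robot.get_obs(): the state, without advancing time (a new reading comes with each control period).
- robot.camera(name): name is "scene" or "side" or "wrist"; returns (picture, depth): 480x640x3 uint8, blue, green, red; 480x640 float32, m along the optical axis (not along the pixel's ray), 0 where there is no reading.
- robot.camera_model(name): a dict with "fx", "fy", "cx", "cy" (pixels), "k1" (the pictures are not rectified: a ray, as slopes to the right and down, at radius r is drawn at 1 + k1 r^2 times it, then the intrinsics apply), "R" (3x3) and "t" (3): a world point X has camera coordinates R X + t. Camera axes: x right, y down, z forward; pixel columns grow to the right and rows downward; lengths in m; the calibration is good to about 2 mm. A picture is of the moment at which its call begins: read the wrist's pose just before it. camera_model takes no time and is no camera call; for the wrist camera it gives the pose at the moment of the call.
- robot.hand_in(): hands the job in, once; it reports no verdict.
The state is a dict: "time": time; "q": joint angles; "joint_velocities": joint speeds; "joint_torque": joint torques, N m; "position": TCP position; "tool_rot": TCP orientation; "ft_force": force on the tool from outside, world axes, zero at the start; "moment": the same for the moment, N m; "grip_width": finger opening in m.
Only numpy, scipy, OpenCV 4.12 (cv2) and the standard library are available. Lean on these libraries where they do the work, as an engineer would, in place of code of your own. Each camera call takes 0.05 s, during which the arm holds its last target. There are 200 camera calls.

## Working session

There is one attempt and no reset: what is moved stays moved. The work goes in short steps, Python scripts to look and compute and a tool call to move; the robot and the scene stay as the last step left them, time stands still between calls to the robot, and variables do not carry over. Pictures are saved under pics/ and viewed, about 8 in all and at most 12, crops included, and the job is handed in when it is done.

Besides the shell and the picture viewer there is one more tool, called after "Call:" as name(argument=value, ...), one argument or row to a line, values as JSON. drive_tool: Moves the arm, as the interface text tells. Its arguments: {"type":"object","properties":{"series":{"type":"array"},"squeeze":{"type":"number"}},"required":["series"]}

```bash
ls; mkdir -p pics; cat > h.py <<'E'
import numpy as np, cv2
from rig import robot
def snap(n):
    m=robot.camera_model(n); im,d=robot.camera(n); return m,im,d
def rays(m,uv):
    uv=np.atleast_2d(np.float64(uv)); p=np.c_[(uv[:,0]-m['cx'])/m['fx'],(uv[:,1]-m['cy'])/m['fy']]
    s=p.copy()
    for _ in range(20): s=p/(1+m['k1']*(s**2).sum(1,keepdims=True))
    return np.c_[s,np.ones(len(s))]
def onplane(m,uv,z):
    R=np.array(m['R']);t=np.array(m['t']);c=-R.T@t; d=rays(m,uv)@R
    return c+d*((z-c[2])/d[:,2])[:,None]
def cloud(m,d):
    v,u=np.mgrid[:480,:640]; P=rays(m,np.c_[u.ravel(),v.ravel()])*d.reshape(-1,1)
    P=(P-np.array(m['t']))@np.array(m['R']); P[d.ravel()==0]=np.nan
    return P.reshape(480,640,3)
E
python3 - <<'E'
from h import *
for n in('scene','side'):
    m,im,d=snap(n); cv2.imwrite(f'pics/{n}0.png',im); np.savez(f'{n}0.npz',im=im,d=d,**m)
    R=np.array(m['R']);print(n,-R.T@m['t'],R[2],(d>0).mean())
print(robot.get_obs())
E
```

```text
pics
scene [ 1.14275188 -0.52588377  0.82854669] [-0.5612154   0.49952733 -0.6599316 ] 0.9957291666666667
side [-0.12293877 -0.91157248  0.99644919] [ 0.42990964  0.64772727 -0.62898894] 0.9959049479166666
{'time': 0.1, 'q': array([-1.78469389e-01,  5.28378929e-01,  1.43374621e+00,  1.49298245e-05,
        1.18137988e+00, -1.78494441e-01]), 'joint_velocities': array([-0.00073997, -0.00204607, -0.00248746, -0.00108115, -0.00027225,
       -0.00018525]), 'joint_torque': array([-3.02360622e-04, -4.40987206e+01, -1.77151054e+01,  6.34850166e-02,
        5.34114777e-02, -3.85449334e-05]), 'position': array([6.24362444e-01, 1.67890465e-04, 2.21674848e-01]), 'tool_rot': array([ 7.07099609e-01,  7.07113306e-01, -5.39677316e-04, -7.89357714e-04]), 'ft_force': array([ 1.17408302, -0.29514535,  0.53418215]), 'moment': array([-0.01349914, -0.01971439, -0.00104273]), 'grip_width': 0.08725554136032253}
```

View pics/scene0.png

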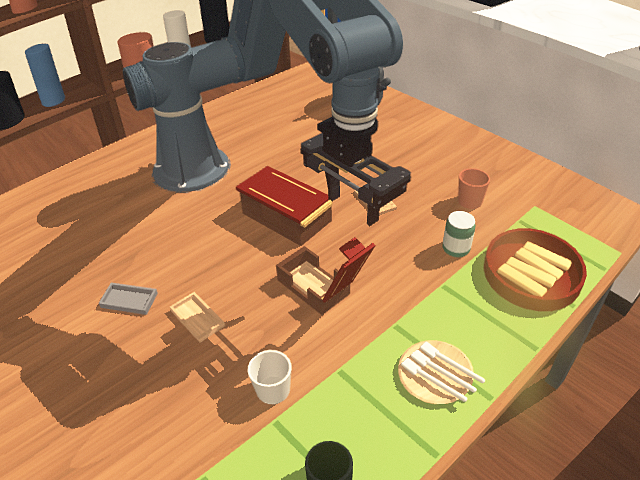

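View pics/side0.png

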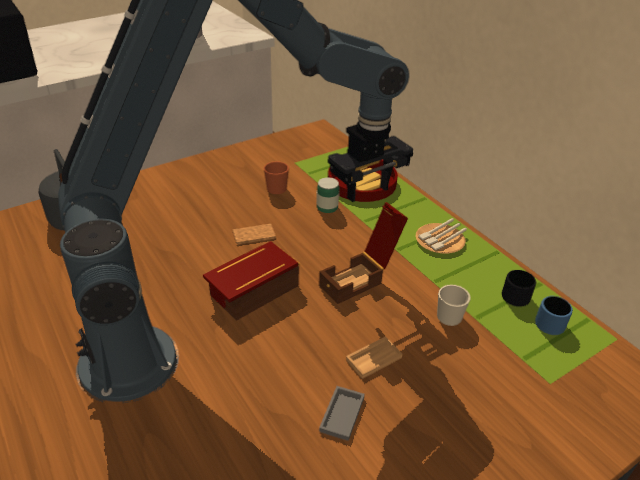

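Case candidates: the large closed case at scene (285,205) and the small open one at (315,280). The smaller, open one is meant. Dish candidates: the grey one at (127,300) and the light wooden one at (195,315). The light one is meant. The cork is at side (254,234).

```bash
python3 - <<'E'
from h import *
L={n:np.load(f'{n}0.npz') for n in('scene','side')}
C={n:cloud(L[n],L[n]['d']) for n in L}
for nm,n,uv in [('case','scene',(315,285)),('dish','scene',(195,318)),('cork','side',(254,234)),('dish','side',(375,357)),('case','side',(352,280)),('wcup','side',(453,305)),('caddy','side',(328,195)),('ocup','side',(277,180)),('big','side',(252,280))]:
    print(nm,n,onplane(L[n],[uv],0.01).round(3), C[n][uv[1],uv[0]].round(4))
def rect(nm,n,c,r,z0,z1):
    P=C[n].reshape(-1,3); k=(np.hypot(*(P[:,:2]-c).T)<r)&(P[:,2]>z0)&(P[:,2]<z1); Q=P[k]
    R=cv2.minAreaRect((Q[:,:2]*1000).astype(np.float32)); print(nm,n,len(Q),R,'medz',np.median(Q[:,2]).round(4))
for n in L:
    c=onplane(L['side'],[(375,357)],.01)[0,:2]; rect('dish rim',n,c,.09,.009,.03); rect('dish all',n,c,.09,.003,.03)
    c=onplane(L['side'],[(254,234)],.01)[0,:2]; rect('cork',n,c,.08,.004,.02)
    c=onplane(L['side'],[(352,280)],.01)[0,:2]; rect('case top',n,c,.11,.04,.05); rect('case all',n,c,.11,.01,.05)
    rect('lid',n,c,.2,.06,.2)
# table z
for n in L: print(n,'table',np.nanmedian(C[n].reshape(-1,3)[np.abs(C[n].reshape(-1,3)[:,2])<.01][:,2]))
# enlarged confirm crop
a=cv2.resize(L['scene']['im'][235:350,90:380],None,fx=2.7,fy=2.7,interpolation=2)
cv2.imwrite('pics/crop.png',a)
E
```

```text
case scene [[ 0.563 -0.046  0.01 ]] [ 0.5621 -0.0455  0.0093]
dish scene [[ 0.465 -0.278  0.01 ]] [ 0.4616 -0.2767  0.0061]
cork side [[0.441 0.245 0.01 ]] [0.4438 0.2505 0.005 ]
dish side [[ 0.459 -0.277  0.01 ]] [ 0.4588 -0.2781  0.011 ]
case side [[ 0.561 -0.047  0.01 ]] [ 0.562  -0.0461  0.0088]
wcup side [[ 0.717 -0.247  0.01 ]] [ 0.6645 -0.2882  0.0713]
caddy side [[0.719 0.3   0.01 ]] [0.6752 0.2364 0.0615]
ocup side [[0.63 0.45 0.01]] [0.598  0.3924 0.0516]
big side [[0.349 0.082 0.01 ]] [0.3171 0.0151 0.0764]
dish rim scene 452 ((460.654052734375, -271.96728515625), (61.46092987060547, 114.02169036865234), 89.68890380859375) medz 0.0135
dish all scene 1450 ((458.1695251464844, -277.69256591796875), (174.78201293945312, 168.08364868164062), 40.29617691040039) medz 0.0063
cork scene 137 ((443.7362976074219, 233.16668701171875), (143.27285766601562, 74.28622436523438), 29.97509765625) medz 0.0071
case top scene 443 ((560.5507202148438, -46.24741744995117), (150.93492126464844, 82.54564666748047), 1.161811351776123) medz 0.0454
case all scene 2054 ((560.5364379882812, -46.747154
[... 341 characters left out ...]
h all side 1006 ((461.4567565917969, -277.8503723144531), (171.20465087890625, 166.3785858154297), 21.84290885925293) medz 0.0062
cork side 502 ((438.205810546875, 248.2720947265625), (112.44319152832031, 134.25341796875), 71.03157043457031) medz 0.0069
case top side 442 ((558.71875, -46.32909393310547), (150.65957641601562, 86.3138656616211), 1.8994892835617065) medz 0.0448
case all side 1591 ((558.5504150390625, -47.2895622253418), (151.61102294921875, 87.5771713256836), 1.4474948644638062) medz 0.026
lid side 1918 ((541.1841430664062, 2.689056396484375), (111.50738525390625, 328.3265380859375), 70.331787109375) medz 0.099
scene table 0.00033878625686729793
side table -0.000789711074522308
```

View pics/crop.png

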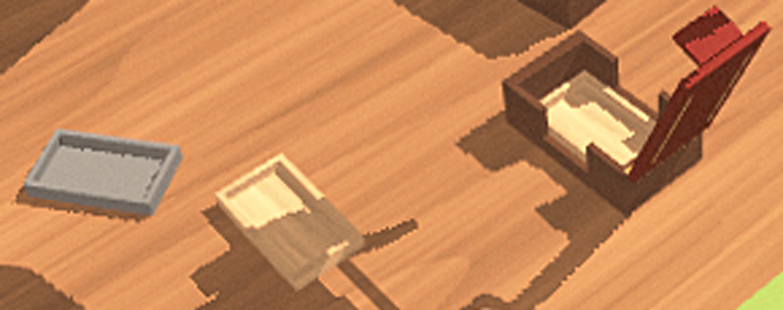

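The crop shows a grey tray on the left, the light wooden dish in the middle, and the small open case holding a light dish, with its red lid raised. That matches my choices. Next I'll move over the cork with the jaws turned along world y, and measure the lid meanwhile.

Call:
drive_tool(
  series=[
    [0.05,-0.037,0,0,0,0,1],
    [0.05,-0.037,0,0,0,0,1],
    [0.05,-0.037,0,0,0,0,1],
    [0.05,-0.037,0,0,0,0,1],
    [0.05,-0.037,0,0,0,0,1],
  ],
)

```text
time: 0.72
position: [0.4385, 0.2513, 0.2224]
tool_rot: [0.707, 0.707, -0.0, -0.0]
ft_force: [0.5, 0.5, -0.3]
grip_width: 0.0869
```

Call:
drive_tool(
  series=[
    [0,0,0,0,0,10,1],
    [0,0,0,0,0,10,1],
    [0,0,0,0,0,10,1],
    [0,0,0,0,0,10,1],
    [0,0,0,0,0,10,1],
  ],
)

```text
time: 1.35
position: [0.4396, 0.25, 0.2222]
tool_rot: [0.941, 0.339, -0.0, -0.0]
ft_force: [0.1, -1.2, 0.5]
grip_width: 0.0868
```

Call:
drive_tool(
  series=[
    [0,0,0,0,0,10,1],
    [0,0,0,0,0,10,1],
    [0,0,0,0,0,10,1],
    [0,0,0,0,0,10,1],
    [0,0,0,0,0,0,1],
  ],
)

```text
time: 1.98
position: [0.4397, 0.2499, 0.2223]
tool_rot: [1.0, 0.001, -0.0, 0.0]
ft_force: [1.5, -0.7, -1.0]
grip_width: 0.0871
```

```bash
python3 - <<'E'
from h import *
o=robot.get_obs();print(o['position'],o['tool_rot'],o['q'].round(2))
for n in('wrist','scene','side'):
    m,im,d=snap(n); cv2.imwrite(f'pics/{n}1.png',im); np.savez(f'{n}1.npz',im=im,d=d,**m)
m=np.load('wrist1.npz');R=m['R'];print('cam',-R.T@m['t'],R)
# lid: red mask near case
for n in('scene','side'):
    m=np.load(n+'1.npz');P=cloud(m,m['d']);im=m['im'].astype(int)
    k=(im[...,2]>1.8*im[...,1])&(im[...,2]>1.8*im[...,0])&(P[...,0]>.5)&(P[...,0]<.8)&(np.abs(P[...,1]+.046)<.06)&(P[...,2]>.05)&(P[...,2]<.3)
    Q=P[k]; print(n,len(Q),Q.min(0),Q.max(0))
    for a in np.arange(.05,.22,.02):
        s=Q[(Q[:,2]>=a)&(Q[:,2]<a+.02)]
        if len(s): print(round(a,2),len(s),np.percentile(s[:,0],[2,25,50,75,98]).round(4),np.percentile(s[:,1],[2,98]).round(4))
E
```

```text
[0.43967722 0.2499397  0.22225843] [ 9.99999389e-01  1.02265919e-03 -3.99917134e-04  1.28347549e-04] [ 0.3   0.37  1.73 -0.    1.05  1.86]
cam [0.51375774 0.24976846 0.38426025] [[ 2.15968638e-03 -9.99997619e-01  3.13824047e-04]
 [-9.63991638e-01 -1.99847070e-03  2.65925044e-01]
 [-2.65923783e-01 -8.76838453e-04 -9.63993658e-01]]
scene 1093 [ 0.63146227 -0.08550368  0.05015432] [ 0.68782331 -0.00422869  0.19432154]
0.05 86 [0.6328 0.6362 0.6379 0.6401 0.6429] [-0.0849 -0.0098]
0.07 82 [0.6398 0.6443 0.6462 0.6486 0.6508] [-0.0847 -0.0091]
0.09 92 [0.6469 0.6521 0.6542 0.6565 0.6589] [-0.0843 -0.0079]
0.11 93 [0.655  0.6598 0.6623 0.6647 0.6668] [-0.0844 -0.0077]
0.13 103 [0.6631 0.6679 0.6702 0.6723 0.6744] [-0.0843 -0.008 ]
0.15 119 [0.6712 0.6762 0.6786 0.6809 0.6825] [-0.0839 -0.0094]
0.17 486 [0.6554 0.6668 0.6759 0.6823 0.686 ] [-0.082  -0.0082]
0.19 32 [0.6536 0.6551 0.6563 0.6576 0.6604] [-0.0643 -0.0263]
side 1434 [ 0.62334676 -0.08754695  0.05011169] [ 0.68475094 -0.00295589  0.19207812]
0.05 213 [0.624  0.6277 0.6299 0.6328 0.6383] [-0.0853 -0.0064]
0.07 210 [0.6314 0.6357 0.6384 0.6404 0.6443] [-0.0841 -0.0051]
0.09 219 [0.6392 0.644  0.6459 0.6481 0.653 ] [-0.0847 -0.0071]
0.11 208 [0.6472 0.6514 0.6542 0.6564 0.6601] [-0.0841 -0.0089]
0.13 226 [0.6546 0.6596 0.662  0.6643 0.6695] [-0.0844 -0.0106]
0.15 192 [0.6634 0.6671 0.6693 0.6722 0.6786] [-0.0842 -0.009 ]
0.17 154 [0.651  0.6617 0.6731 0.6778 0.6821] [-0.0832 -0.0083]
0.19 12 [0.649  0.6515 0.6528 0.6536 0.6565] [-0.0617 -0.0306]
```

View pics/wrist1.png

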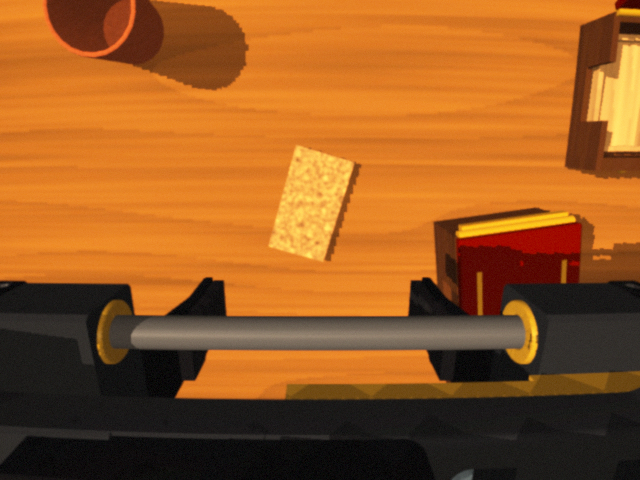

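The wrist view shows the cork at about (315,203), rotated, with the orange cup at (95,20) and the big case at (520,260). The lid leans back at about 1.95 rad, so it's well clear.

```bash
cat >> h.py <<'E'
def outline(m,mask,z):
    c=max(cv2.findContours(mask.astype(np.uint8),cv2.RETR_EXTERNAL,cv2.CHAIN_APPROX_NONE)[0],key=cv2.contourArea)[:,0]
    P=onplane(m,c,z); r=cv2.minAreaRect((P[:,:2]*1000).astype(np.float32)); return r
E
python3 - <<'E'
from h import *
m=np.load('wrist1.npz');im=m['im'];P=cloud(m,m['d'])
roi=np.zeros((480,640),bool);roi[130:272,255:370]=1
b=im[...,0]; t,_=cv2.threshold(b[roi].reshape(-1,1),0,255,cv2.THRESH_OTSU)
k=(roi&(b>t)).astype(np.uint8);k=cv2.morphologyEx(k,cv2.MORPH_CLOSE,np.ones((7,7)));k=cv2.morphologyEx(k,cv2.MORPH_OPEN,np.ones((5,5)))
print('colour',t,outline(m,k,.008))
k2=roi&(P[...,2]>.004);k2=cv2.morphologyEx(k2.astype(np.uint8),cv2.MORPH_OPEN,np.ones((5,5)))
print('depth',outline(m,k2,.008), np.median(P[k2>0],0))
E
```

```text
colour 58.0 ((448.4681091308594, 256.95916748046875), (60.52560043334961, 108.67143249511719), 73.68971252441406)
depth ((448.6302185058594, 257.24359130859375), (60.027591705322266, 107.3976058959961), 73.56169128417969) [0.45093193 0.25662606 0.00773851]
```

Call:
drive_tool(
  series=[
    [0.009,-0.007,0.05,0,0,8.2,1],
    [0,0,0.06,0,0,8.2,1],
    [0,0,0.06,0,0,0,1],
    [0,0,0.03,0,0,0,1],
    [0,0,0,0,0,0,1],
  ],
)

```text
time: 2.75
position: [0.4473, 0.2564, 0.0204]
tool_rot: [0.99, -0.142, -0.003, 0.001]
ft_force: [-0.4, -0.6, 0.6]
grip_width: 0.087
```

Call:
drive_tool(
  series=[
    [0,0,0.01,0,0,0,1],
    [0,0,0.0095,0,0,0,1],
    [0,0,0,0,0,0,1],
    [0,0,0,0,0,0,0.6],
    [0,0,0,0,0,0,0.6],
  ],
  squeeze=12,
)

```text
time: 3.38
position: [0.4493, 0.2572, 0.0035]
tool_rot: [0.99, -0.143, 0.0, -0.0]
ft_force: [-0.4, 0.0, 0.3]
grip_width: 0.0742
```

Call:
drive_tool(
  series=[
    [0,0,0,0,0,0,0.5],
    [0,0,0,0,0,0,0.5],
    [0,0,0,0,0,0,0.5],
    [0,0,0,0,0,0,0.5],
  ],
)

```text
time: 3.88
position: [0.4491, 0.2571, 0.0033]
tool_rot: [0.99, -0.143, 0.0, -0.0]
ft_force: [-0.1, -0.3, 3.1]
grip_width: 0.0595
```

Call:
drive_tool(
  series=[
    [0,0,-0.03,0,0,0,0.5],
    [0,0,-0.06,0,0,0,0.5],
    [0,0,-0.06,0,0,-8.2,0.5],
    [0,0,-0.06,0,0,-8.2,0.5],
    [0,0,-0.057,0,0,0,0.5],
  ],
)

```text
time: 4.5
position: [0.4485, 0.2569, 0.272]
tool_rot: [1.0, 0.0, 0.0, -0.0]
ft_force: [0.7, 0.7, -0.5]
grip_width: 0.06
```

Call:
drive_tool(
  series=[
    [0.002,0.0605,0,0,0,0,0.5],
    [0.002,0.0605,0,0,0,0,0.5],
    [0.002,0.0605,0,0,0,0,0.5],
    [0.002,0.0605,0,0,0,0,0.5],
    [0.002,0.0605,0,0,0,0,0.5],
  ],
)

```text
time: 5.12
position: [0.4585, -0.0472, 0.2699]
tool_rot: [1.0, 0.0, 0.0, -0.0]
ft_force: [0.5, -0.1, 0.2]
grip_width: 0.0598
```

Call:
drive_tool(
  series=[
    [0,0,0,0,0,0,0.5],
    [0,0,0,0,0,0,0.5],
  ],
)

```text
time: 5.38
position: [0.4583, -0.0452, 0.2697]
tool_rot: [1.0, -0.001, -0.001, -0.001]
ft_force: [-0.3, 0.0, -0.9]
grip_width: 0.0597
```

```bash
python3 - <<'E'
from h import *
o=robot.get_obs();print(o['position'],o['tool_rot'],o['grip_width'])
m,im,d=snap('wrist'); cv2.imwrite('pics/wrist2.png',im); np.savez('wrist2.npz',im=im,d=d,**m)
P=cloud(m,d)
Q=P[(P[...,2]>.035)&(P[...,2]<.053)&(P[...,0]>.47)&(P[...,0]<.66)&(np.abs(P[...,1]+.046)<.07)]
print(len(Q),cv2.minAreaRect((Q[:,:2]*1000).astype(np.float32)))
E
```

```text
[ 0.45833597 -0.04516094  0.26965035] [ 9.99999470e-01 -5.75195465e-04 -6.54492860e-04 -5.48413501e-04] 0.059684726533163555
3398 ((560.8255615234375, -46.10958480834961), (139.8352813720703, 80.476318359375), 1.3533532619476318)
```

View pics/wrist2.png

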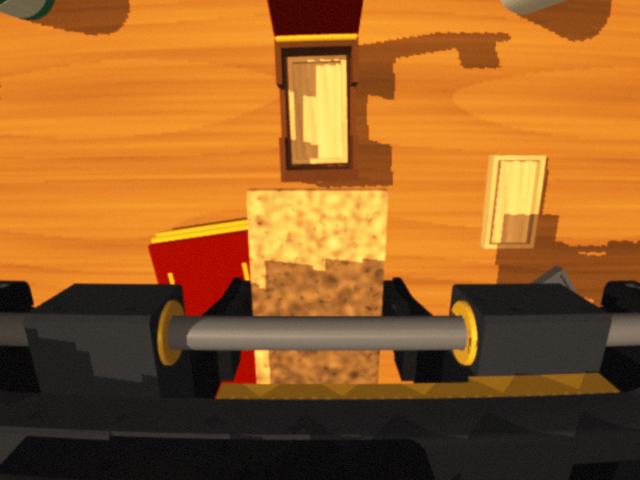

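The wrist view shows the case at (317,110) and the held cork with its front edge at row ~188. The wooden dish is at (515,200).

```bash
python3 - <<'E'
from h import *
m=np.load('wrist2.npz');im=m['im'].astype(int);P=cloud(m,m['d'])
a=np.deg2rad(1.35);ux=np.array([np.cos(a),np.sin(a)]);uy=np.array([-ux[1],ux[0]])
k=(P[...,2]>.042)&(P[...,2]<.05)&(P[...,0]>.47)&(P[...,0]<.66)&(np.abs(P[...,1]+.046)<.07)
Q=P[k];L=(Q[:,:2]-[.561,-.046]);lx,ly=L@ux,L@uy
print('case local x',np.percentile(lx,[.5,2,98,99.5]),'y',np.percentile(ly,[.5,2,98,99.5]),'z',np.median(Q[:,2]))
# cavity edge front wall
f=np.abs(ly)<.02;print('front wall',np.percentile(lx[f&(lx<0)],[1,99]))
for s in(-1,1):
    e=(s*ly>.02)&(np.abs(lx)<.05);print('long wall',s,np.percentile(ly[e],[1,99]))
def bright(r0,r1,c0,c1,z,nm):
    roi=np.zeros((480,640),bool);roi[r0:r1,c0:c1]=1;b=im[...,0]
    t,_=cv2.threshold(b[roi].astype(np.uint8).reshape(-1,1),0,255,cv2.THRESH_OTSU)
    kk=cv2.morphologyEx((roi&(b>t)).astype(np.uint8),cv2.MORPH_CLOSE,np.ones((5,5)));print(nm,t,outline(m,kk,z))
bright(145,255,470,560,.014,'dish')
k=(P[...,2]>.008)&(P[...,2]<.02)&(P[...,0]>.36)&(P[...,0]<.53)&(np.abs(P[...,1]+.275)<.05)
Q=P[k];print('dish depth',len(Q),cv2.minAreaRect((Q[:,:2]*1000).astype(np.float32)))
k=(P[...,2]>.016)&(P[...,2]<.0225)&(P[...,0]>.5)&(P[...,0]<.622)&(np.abs(P[...,1]+.046)<.033)
Q=P[k];print('lower rim',len(Q),cv2.minAreaRect((Q[:,:2]*1000).astype(np.float32)))
# cork in hand
k=np.zeros((480,640),bool);k[180:300,240:395]=1;k&=(P[...,2]>.24)&(P[...,2]<.30)
Q=P[k];r=cv2.fitLine((Q[np.abs(Q[:,1]+.045)<.03][:,:2]).astype(np.float32),2,0,0,0)
n=np.cross(*[np.linalg.svd((Q-Q.mean(0))[::20])[2][i] for i in(0,1)])
print('cork z',np.percentile(Q[:,2],[5,50,95]),'xmax',Q[:,0].max(),'y',np.percentile(Q[:,1],[1,99]),'normal',n)
fr=[(c,onplane(m,[[c,np.nonzero(k[:,c])[0].min()]],.277)[0,:2].round(4)) for c in(255,280,310,340,370,382)];print(fr)
E
```

```text
case local x [-0.06973653 -0.06916131  0.06765349  0.06817193] y [-0.03996412 -0.03983774  0.0393257   0.03987746] z 0.04604922414518495
front wall [-0.06981911 -0.0578588 ]
long wall -1 [-0.0400052  -0.03395021]
long wall 1 [0.03338339 0.04000587]
dish 71.0 ((463.2586364746094, -269.19635009765625), (107.68524169921875, 65.88534545898438), 0.7609459161758423)
dish depth 1657 ((439.25439453125, -275.1524963378906), (163.46055603027344, 75.47135162353516), 9.230761528015137)
lower rim 1668 ((561.2675170898438, -43.99089050292969), (116.39360809326172, 64.89678192138672), 1.6051414012908936)
cork z [0.27303301 0.27418763 0.27532439] xmax 0.511897381024509 y [-0.07608101 -0.01514781] normal [-2.52332341e-02  2.05945315e-04 -9.99681570e-01]
[(255, array([ 0.5129, -0.02  ])), (280, array([ 0.5129, -0.0303])), (310, array([ 0.5128, -0.0428])), (340, array([ 0.5128, -0.0552])), (370, array([ 0.5128, -0.0676])), (382, array([ 0.5128, -0.0726]))]
```

Case origin is (0.561, −0.046), yaw 1.35°, and the cork is centred in the grip. The wrist camera sticks out towards the lid, so I'll flip the tool by 180° plus the case yaw before placing.

Call:
drive_tool(
  series=[
    [0,0,0,0,0,-10.67,0.5],
    [0,0,0,0,0,-10.67,0.5],
    [0,0,0,0,0,-10.67,0.5],
    [0,0,0,0,0,-10.67,0.5],
    [0,0,0,0,0,-10.67,0.5],
  ],
)

```text
time: 6.05
position: [0.4586, -0.0432, 0.2699]
tool_rot: [0.891, 0.453, -0.0, -0.0]
ft_force: [0.3, 0.3, -0.9]
grip_width: 0.06
```

Call:
drive_tool(
  series=[
    [0,0,0,0,0,-10.67,0.5],
    [0,0,0,0,0,-10.67,0.5],
    [0,0,0,0,0,-10.67,0.5],
    [0,0,0,0,0,-10.67,0.5],
    [0,0,0,0,0,-10.67,0.5],
  ],
)

```text
time: 6.68
position: [0.4586, -0.0432, 0.2699]
tool_rot: [0.593, 0.805, 0.0, -0.0]
ft_force: [-0.4, -0.5, -0.6]
grip_width: 0.0597
```

Call:
drive_tool(
  series=[
    [0,0,0,0,0,-10.67,0.5],
    [0,0,0,0,0,-10.67,0.5],
    [0,0,0,0,0,-10.67,0.5],
    [0,0,0,0,0,-10.67,0.5],
    [0,0,0,0,0,-10.67,0.5],
  ],
)

```text
time: 7.3
position: [0.4586, -0.0432, 0.2699]
tool_rot: [0.168, 0.986, 0.0, -0.0]
ft_force: [-0.2, -1.2, -0.5]
grip_width: 0.0598
```

Call:
drive_tool(
  series=[
    [0,0,0,0,0,-10.67,0.5],
    [0,0,0,0,0,-10.67,0.5],
    [0,0,0,0,0,0,0.5],
  ],
)

```text
time: 7.68
position: [0.4587, -0.0435, 0.27]
tool_rot: [-0.013, 1.0, 0.0, -0.0]
ft_force: [0.5, 0.2, 0.3]
grip_width: 0.0597
```

```bash
cat >> h.py <<'E'
from scipy.spatial.transform import Rotation as Ro
def go(p,yaw_deg=181.35):
    "tool-frame shift and yaw error to a target; yaw of tool x about world z"
    o=robot.get_obs();R=Ro.from_quat(o['tool_rot']).as_matrix()
    yaw=np.degrees(np.arctan2(R[1,0],R[0,0]))
    print('pos',o['position'].round(4),'yaw',yaw.round(2),'tilt',np.degrees(np.arccos(-R[2,2])).round(2),'F',o['ft_force'].round(1),'w',o['grip_width'].round(4),'q',o['q'].round(2),'t',o['time'])
    print('tool shift',(R.T@(np.array(p)-o['position'])).round(4),'turn z',-((yaw_deg-yaw+180)%360-180))
E
python3 -c "
from h import *
go((.561,-.046,.07))"
```

```text
Traceback (most recent call last):
  File "h.py", line 25, in go
    print('pos',o['position'].round(4),'yaw',yaw.round(2),'tilt',np.degrees(np.arccos(-R[2,2])).round(2),'F',o['ft_force'].round(1),'w',o['grip_width'].round(4),'q',o['q'].round(2),'t',o['time'])
                                                                                                                                        ^^^^^^^^^^^^^^^^^^^^^
AttributeError: 'float' object has no attribute 'round'
```

Call:
drive_tool(
  series=[
    [-0.05,-0.0025,0,0,0,0,0.5],
    [-0.0522,-0.0024,0,0,0,0,0.5],
    [0,0,0.06,0,0,0,0.5],
    [0,0,0.06,0,0,0,0.5],
    [0,0,0.06,0,0,0,0.5],
  ],
)

```text
time: 8.3
position: [0.5616, -0.0465, 0.0885]
tool_rot: [-0.011, 1.0, -0.0, 0.001]
ft_force: [0.7, 0.2, 0.1]
grip_width: 0.0598
```

Call:
drive_tool(
  series=[
    [0,0,0.02,0,0,0,0.5],
    [0,0,0,0,0,0,0.5],
    [0,0,0,0,0,0,0.5],
  ],
)

```text
time: 8.68
position: [0.5622, -0.0475, 0.071]
tool_rot: [-0.012, 1.0, -0.0, 0.001]
ft_force: [0.2, -0.5, -0.9]
grip_width: 0.0595
```

```bash
sed -i "s/o\['grip_width'\].round(4)/round(float(o['grip_width']),4)/" h.py; python3 -c "
from h import *
go((.561,-.046,.0245))"
```

```text
pos [ 0.5622 -0.0475  0.071 ] yaw -178.62 tilt 0.12 F [ 0.2 -0.5 -0.9] w 0.0595 q [-0.28  0.66  1.71  0.    0.77 -1.88] t 8.675
tool shift [0.0013 0.0015 0.0465] turn z 0.0276043332877407
```

Call:
drive_tool(
  series=[
    [0.0013,0.0015,0.01,0,0,0,0.5],
    [0,0,0.02,0,0,0,0.5],
    [0,0,0.01,0,0,0,0.5],
    [0,0,0.005,0,0,0,0.5],
    [0,0,0,0,0,0,0.5],
  ],
)

```text
time: 9.3
position: [0.5602, -0.0465, 0.0252]
tool_rot: [-0.012, 1.0, -0.0, 0.0]
ft_force: [0.4, 1.0, 0.2]
grip_width: 0.0603
```

Call:
drive_tool(
  series=[
    [0,0,0.001,0,0,0,0.5],
    [0,0,0.001,0,0,0,0.5],
    [0,0,0,0,0,0,0.5],
  ],
)

```text
time: 9.68
position: [0.5603, -0.0465, 0.0233]
tool_rot: [-0.012, 1.0, -0.0, 0.0]
ft_force: [0.4, -0.0, 1.4]
grip_width: 0.0598
```

Call:
drive_tool(
  series=[
    [0,0,0.0005,0,0,0,0.72],
    [0,0,0,0,0,0,0.8],
    [0,0,0,0,0,0,0.95],
    [0,0,0,0,0,0,1],
    [0,0,0,0,0,0,1],
  ],
)

```text
time: 10.3
position: [0.5599, -0.0464, 0.0225]
tool_rot: [-0.012, 1.0, 0.0, -0.0]
ft_force: [0.5, -0.1, 0.3]
grip_width: 0.0852
```

Call:
drive_tool(
  series=[
    [0,0,-0.02,0,0,0,1],
    [0,0,-0.06,0,0,0,1],
    [0,0,-0.06,0,0,0,1],
    [0.06,0,-0.06,0,0,0,1],
    [0.04,0,-0.05,0,0,0,1],
  ],
)

```text
time: 10.92
position: [0.4751, -0.0482, 0.2568]
tool_rot: [-0.012, 1.0, 0.0, -0.0]
ft_force: [-0.4, -0.4, 0.9]
grip_width: 0.0872
```

Call:
drive_tool(
  series=[
    [0,-0.055,0,0,0,0,1],
    [0,-0.055,0,0,0,0,1],
    [0,-0.055,0,0,0,0,1],
    [0,-0.05,0,0,0,0,1],
    [0,0,0,0,0,0,1],
  ],
)

```text
time: 11.55
position: [0.482, -0.2672, 0.2555]
tool_rot: [-0.01, 1.0, -0.001, 0.0]
ft_force: [-0.6, 1.1, -0.1]
grip_width: 0.087
```

```bash
python3 - <<'E'
from h import *
ims=[]
for n in('wrist','scene','side'):
    m,im,d=snap(n); np.savez(f'{n}3.npz',im=im,d=d,**m);P=cloud(m,d)
    a=np.deg2rad(1.35);ux=np.array([np.cos(a),np.sin(a)]);uy=np.array([-ux[1],ux[0]])
    L=P[...,:2]-[.561,-.046];lx,ly=L@ux,L@uy;k=(np.abs(lx)<.055)&(np.abs(ly)<.03)
    print(n,'cavity z',np.nanpercentile(P[k][:,2],[5,50,95]).round(4) if k.any() else None)
    ims.append(im)
m=np.load('wrist3.npz')
cs=cv2.resize(ims[1][230:320,260:390],(520,360));cv2.imwrite('pics/c3.png',np.hstack([cv2.resize(ims[0],(480,360)),cs[:,:320]]))
go((.46,-.272,.06),180.8)
E
```

```text
wrist cavity z [0.0266 0.0281 0.0294]
scene cavity z [0.025  0.0277 0.0302]
side cavity z [0.0229 0.0272 0.0405]
pos [ 0.4813 -0.2624  0.2552] yaw -178.61 tilt 0.11 F [ 0.3 -0.5  0. ] w 0.0871 q [-0.7   0.39  1.59  0.    1.17 -2.3 ] t 11.7
tool shift [ 0.0214 -0.0094  0.1952] turn z 0.5872158114713102
```

View pics/c3.png

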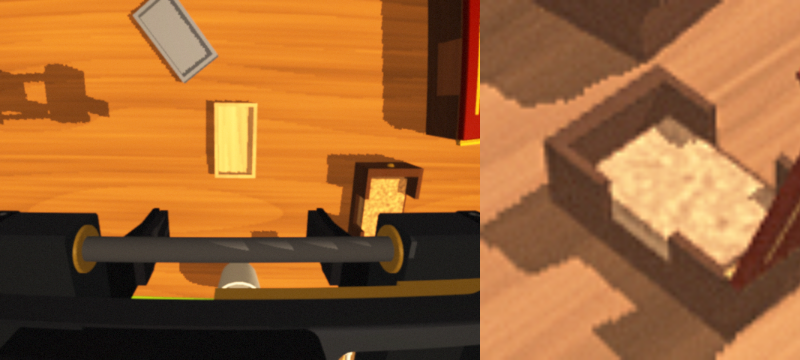

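The cork lies flat in the case with its top at 28 mm, and the wooden dish is at about (313,186) full-res. Next I'll measure both.

```bash
python3 - <<'E'
from h import *
m=np.load('wrist3.npz');im=m['im'];P=cloud(m,m['d'])
roi=np.zeros((480,640),bool);roi[115:255,265:360]=1;b=im[...,0]
t,_=cv2.threshold(b[roi].reshape(-1,1),0,255,cv2.THRESH_OTSU)
k=cv2.morphologyEx((roi&(b>t)).astype(np.uint8),cv2.MORPH_OPEN,np.ones((3,3)));print('col',t,outline(m,k,.014))
k=cv2.morphologyEx((roi&(P[...,2]>.010)).astype(np.uint8),cv2.MORPH_OPEN,np.ones((3,3)));print('depth',outline(m,k,.014))
Q=P[k>0];print(np.median(Q[:,2]))
# cork in case, scene view: depth in cavity 24..32mm
m=np.load('scene3.npz');im=m['im'].astype(int);P=cloud(m,m['d'])
k=(P[...,2]>.022)&(P[...,2]<.034)&(np.abs(P[...,0]-.561)<.058)&(np.abs(P[...,1]+.046)<.036)&(im[...,1]>120)
k=cv2.morphologyEx(k.astype(np.uint8),cv2.MORPH_OPEN,np.ones((3,3)));print('cork',outline(m,k,.028))
E
```

```text
col 73.0 ((463.2074890136719, -271.89990234375), (108.0212173461914, 60.04743576049805), 0.4352336823940277)
depth ((462.86065673828125, -272.2650146484375), (107.15908813476562, 60.208152770996094), 0.6087173819541931)
0.013901228515755131
cork ((555.6915283203125, -47.041629791259766), (95.53856658935547, 61.72108840942383), 2.3012149333953857)
```

Call:
drive_tool(
  series=[
    [0.0185,-0.0092,0.05,0,0,0.85,1],
    [0,0,0.06,0,0,0,1],
    [0,0,0.06,0,0,0,1],
    [0,0,0.05,0,0,0,1],
    [0,0,0,0,0,0,1],
  ],
)

```text
time: 12.32
position: [0.4612, -0.2692, 0.0323]
tool_rot: [-0.006, 1.0, 0.004, -0.004]
ft_force: [-0.4, 1.0, 1.0]
grip_width: 0.087
```

Call:
drive_tool(
  series=[
    [0,0,0,0,0,0,1],
  ],
)

```text
time: 12.45
position: [0.4647, -0.2728, 0.0371]
tool_rot: [-0.005, 1.0, -0.001, 0.001]
ft_force: [1.1, -0.8, 0.4]
grip_width: 0.087
```

```bash
python3 -c "
from h import *
go((.463,-.272,.0035),180.5)"
```

```text
pos [ 0.4647 -0.2728  0.0371] yaw -179.38 tilt 0.12 F [ 1.1 -0.8  0.4] w 0.087 q [-0.74  0.7   1.79  0.    0.65 -2.32] t 12.45
tool shift [0.0017 0.0009 0.0336] turn z 0.1199823919072287
```

Call:
drive_tool(
  series=[
    [0.001,0.0009,0.012,0,0,0,1],
    [0,0,0.012,0,0,0,1],
    [0,0,0.008,0,0,0,1],
    [0,0,0,0,0,0,1],
    [0,0,0,0,0,0,1],
  ],
)

```text
time: 13.08
position: [0.4627, -0.2722, 0.0035]
tool_rot: [-0.005, 1.0, -0.0, 0.0]
ft_force: [-1.0, -0.9, 0.1]
grip_width: 0.0868
```

Call:
drive_tool(
  series=[
    [0,0,0,0,0,0,0.7],
    [0,0,0,0,0,0,0.6],
    [0,0,0,0,0,0,0.5],
    [0,0,0,0,0,0,0.5],
    [0,0,0,0,0,0,0.5],
  ],
  squeeze=15,
)

```text
time: 13.7
position: [0.4627, -0.2721, 0.0036]
tool_rot: [-0.005, 1.0, -0.0, 0.0]
ft_force: [-0.3, 0.4, 1.3]
grip_width: 0.0599
```

Call:
drive_tool(
  series=[
    [0,0,-0.01,0,0,0,0.5],
    [0,0,-0.04,0,0,0,0.5],
    [0,0,-0.06,0,0,0,0.5],
    [0,0,-0.06,0,0,0,0.5],
    [0,0,0,0,0,0,0.5],
  ],
)

```text
time: 14.32
position: [0.4654, -0.2744, 0.179]
tool_rot: [-0.005, 1.0, -0.004, 0.004]
ft_force: [0.2, -0.5, -0.7]
grip_width: 0.0599
```

```bash
python3 - <<'E'
from h import *
go((.561,-.046,.17))
m,im,d=snap('wrist');np.savez('wrist4.npz',im=im,d=d,**m);P=cloud(m,d);p=robot.get_obs()['position']
k=(P[...,2]>p[2]-.02)&(P[...,2]<p[2]+.02)&(np.abs(P[...,1]-p[1])<.028)&(P[...,0]<p[0]-.02);Q=P[k]
print('held z-tcp',np.percentile(Q[:,2]-p[2],[2,50,98]),'front x-tcp',np.percentile(Q[:,0]-p[0],[.5,2]))
E
```

```text
pos [ 0.4654 -0.2744  0.179 ] yaw -179.44 tilt 0.7 F [ 0.2 -0.5 -0.7] w 0.0599 q [-0.74  0.47  1.7  -0.    0.96 -2.32] t 14.325
tool shift [-0.0978  0.2276  0.008 ] turn z -0.788858187067035
held z-tcp [0.00215469 0.0040324  0.01336517] front x-tcp [-0.05271104 -0.05252885]
```

Call:
drive_tool(
  series=[
    [-0.0245,0.057,0,0,0,-0.8,0.5],
    [-0.0245,0.057,0,0,0,0,0.5],
    [-0.0245,0.057,0,0,0,0,0.5],
    [-0.0245,0.0565,0,0,0,0,0.5],
    [0,0,0.04,0,0,0,0.5],
  ],
)

```text
time: 15.0
position: [0.5585, -0.0386, 0.1338]
tool_rot: [-0.015, 1.0, -0.0, 0.002]
ft_force: [0.2, -0.8, -0.5]
grip_width: 0.0599
```

Call:
drive_tool(
  series=[
    [0,0,0.05,0,0,0,0.5],
    [0,0,0,0,0,0,0.5],
    [0,0,0,0,0,0,0.5],
  ],
)

```text
time: 15.38
position: [0.556, -0.0429, 0.0836]
tool_rot: [-0.012, 1.0, 0.0, -0.0]
ft_force: [-0.2, 0.3, 0.1]
grip_width: 0.0597
```

```bash
python3 -c "
from h import *
go((.561,-.046,.0335))"
```

```text
pos [ 0.556  -0.0429  0.0836] yaw -178.68 tilt 0.05 F [-0.2  0.3  0.1] w 0.0597 q [-0.28  0.64  1.72  0.    0.79 -1.87] t 15.375
tool shift [-0.005  -0.0032  0.0501] turn z -0.02918099278679165
```

Call:
drive_tool(
  series=[
    [-0.005,-0.0032,0,0,0,0,0.5],
    [0,0,0.02,0,0,0,0.5],
    [0,0,0.015,0,0,0,0.5],
    [0,0,0.01,0,0,0,0.5],
    [0,0,0.005,0,0,0,0.5],
  ],
)

```text
time: 16.0
position: [0.5612, -0.0459, 0.0332]
tool_rot: [-0.012, 1.0, 0.0, -0.0]
ft_force: [0.2, -0.3, -0.8]
grip_width: 0.0594
```

Call:
drive_tool(
  series=[
    [0,0,0.001,0,0,0,0.5],
    [0,0,0.001,0,0,0,0.5],
    [0,0,0,0,0,0,0.5],
  ],
)

```text
time: 16.38
position: [0.5614, -0.0458, 0.0318]
tool_rot: [-0.012, 1.0, -0.0, 0.0]
ft_force: [-0.1, 0.5, -0.9]
grip_width: 0.0598
```

Call:
drive_tool(
  series=[
    [0,0,0.0005,0,0,0,0.5],
    [0,0,0,0,0,0,0.72],
    [0,0,0,0,0,0,0.8],
    [0,0,0,0,0,0,1],
    [0,0,0,0,0,0,1],
  ],
)

```text
time: 17.0
position: [0.5611, -0.0458, 0.0309]
tool_rot: [-0.012, 1.0, 0.0, -0.0]
ft_force: [0.2, -0.1, 0.0]
grip_width: 0.0816
```

Call:
drive_tool(
  series=[
    [0,0,-0.02,0,0,0,1],
    [0,0,-0.06,0,0,0,1],
    [0,0,-0.06,0,0,0,1],
    [0,0,-0.06,0,0,0,0.3],
    [0,0,-0.05,0,0,0,0],
  ],
)

```text
time: 17.62
position: [0.5613, -0.0458, 0.2837]
tool_rot: [-0.012, 1.0, -0.0, 0.001]
ft_force: [1.1, -0.2, 0.1]
grip_width: 0.0741
```

Call:
drive_tool(
  series=[
    [-0.055,0,0,0,0,0,0],
    [-0.055,0,0,0,0,0,0],
    [-0.055,0,0,0,0,0,0],
    [0,0,0,0,0,0,0],
    [0,0,0,0,0,0,0],
  ],
)

```text
time: 18.25
position: [0.7251, -0.0418, 0.28]
tool_rot: [-0.012, 1.0, 0.0, -0.001]
ft_force: [-0.5, -0.2, -0.0]
grip_width: 0.0249
```

```bash
python3 - <<'E'
from h import *
go((.725,-.042,.14))
ims=[]
for n in('wrist','scene','side'):
    m,im,d=snap(n); np.savez(f'{n}5.npz',im=im,d=d,**m);P=cloud(m,d)
    a=np.deg2rad(1.35);ux=np.array([np.cos(a),np.sin(a)]);uy=np.array([-ux[1],ux[0]])
    L=P[...,:2]-[.561,-.046];lx,ly=L@ux,L@uy
    k=(np.abs(lx)<.048)&(np.abs(ly)<.024);k2=(np.abs(lx)<.057)&(np.abs(ly)<.033)&(P[...,2]>.037)&(P[...,2]<.0445)
    print(n,k.sum(),'floor z',np.nanpercentile(P[k][:,2],[5,50,95]).round(4) if k.any() else None)
    if k2.any(): print('rim local',k2.sum(),np.percentile(lx[k2],[1,99]),np.percentile(ly[k2],[1,99]),np.median(P[k2][:,2]))
    ims.append(im)
cv2.imwrite('pics/c5.png',np.hstack([cv2.resize(ims[0],(480,360)),cv2.resize(ims[1][230:320,270:350],(320,360))]))
E
```

```text
pos [ 0.7251 -0.0418  0.28  ] yaw -178.65 tilt 0.16 F [-0.5 -0.2 -0. ] w 0.0249 q [-0.21  0.63  1.07 -0.    1.44 -1.81] t 18.25
tool shift [-0.0003 -0.0003  0.14  ] turn z -0.0030118234737983585
wrist 4522 floor z [0.0314 0.0328 0.0342]
rim local 1347 [-0.03846995  0.05486175] [-0.03003334  0.02969604] 0.041739161098985456
scene 898 floor z [0.0305 0.0335 0.5927]
rim local 349 [-0.05633818  0.05215868] [-0.03166803  0.03263231] 0.041219050291546246
side 2392 floor z [0.0306 0.6124 0.6611]
rim local 285 [-0.05650898  0.05632974] [-0.03207447  0.03205691] 0.040399065849479714
```

View pics/c5.png

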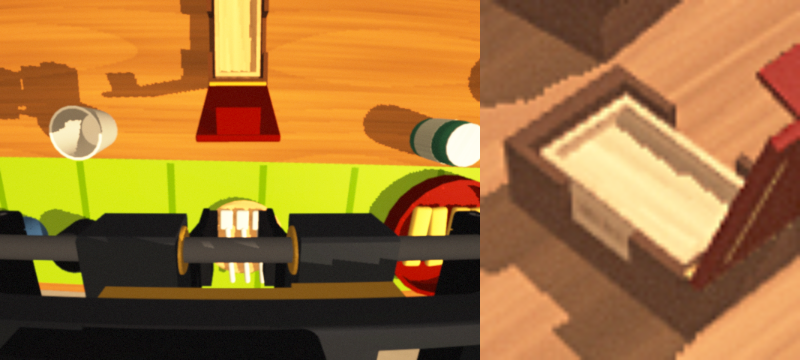

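The dish lies flat on the cork: floor at 33 mm, rim local y ±30 mm. Now I'll go behind the lid and swing it over.

Call:
drive_tool(
  series=[
    [0,0,0.05,0,0,0,0],
    [0,0,0.05,0,0,0,0],
    [0,0,0.04,0,0,0,0],
    [0,0,0,0,0,0,0],
    [0.015,0,0,0,0,0,0],
  ],
)

```text
time: 19.02
position: [0.7125, -0.0428, 0.1432]
tool_rot: [-0.012, 1.0, -0.0, 0.002]
ft_force: [0.6, 1.4, 0.2]
grip_width: 0.0002
```

Call:
drive_tool(
  series=[
    [0.015,0,0,0,0,0,0],
    [0.02,0,0,0,0,0,0],
    [0.02,0,0,0,0,0,0],
  ],
)

```text
time: 19.4
position: [0.6589, -0.0443, 0.1456]
tool_rot: [-0.012, 1.0, -0.001, 0.005]
ft_force: [2.4, 0.5, 0.8]
grip_width: 0.0
```

Call:
drive_tool(
  series=[
    [0.02,0,0,0,0,0,0],
    [0.02,0,0,0,0,0,0],
    [0.02,0,0,0,0,0,0],
    [0.02,0,0,0,0,0,0],
    [0.02,0,0,0,0,0,0],
  ],
)

```text
time: 20.02
position: [0.5582, -0.0467, 0.1446]
tool_rot: [-0.012, 1.0, -0.001, 0.004]
ft_force: [1.1, 1.0, 0.6]
grip_width: 0.0004
```

Call:
drive_tool(
  series=[
    [0,0,0,0,0,0,0],
    [0.009,0,0.012,0,0,0,0],
    [0.009,0,0.012,0,0,0,0],
    [0.01,0,0.014,0,0,0,0],
    [0.01,0,0.014,0,0,0,0],
  ],
)

```text
time: 20.65
position: [0.521, -0.0476, 0.0904]
tool_rot: [-0.012, 1.0, -0.001, 0.003]
ft_force: [1.3, -0.0, -0.1]
grip_width: 0.0003
```

```bash
python3 - <<'E'
from h import *
go((.505,-.048,.064))
ims=[]
for n in('scene','side'):
    m,im,d=snap(n);P=cloud(m,d);c=im.astype(int)
    k=(c[...,2]>1.8*c[...,1])&(c[...,2]>1.8*c[...,0])&(P[...,0]>.46)&(P[...,0]<.66)&(np.abs(P[...,1]+.046)<.045)&(P[...,2]>.045)&(P[...,2]<.2)
    Q=P[k];print(n,len(Q),np.percentile(Q,[2,98],axis=0).round(3).tolist(),'slope deg',np.degrees(np.arctan(-np.polyfit(Q[:,0],Q[:,2],1)[0])) if len(Q)>9 else None)
E
```

```text
pos [ 0.521  -0.0476  0.0904] yaw -178.66 tilt 0.35 F [ 1.3 -0.  -0.1] w 0.0003 q [-0.3   0.59  1.81  0.    0.74 -1.9 ] t 20.65
tool shift [0.0161 0.     0.0263] turn z -0.01046575303348618
scene 2084 [[0.493, -0.087, 0.053], [0.624, -0.008, 0.095]] slope deg 17.45685377596896
side 869 [[0.477, -0.088, 0.053], [0.619, -0.013, 0.094]] slope deg 11.352410235873162
```

Call:
drive_tool(
  series=[
    [0.01,0,0.009,0,0,0,0],
    [0.01,0,0.009,0,0,0,0],
    [0.005,0,0.007,0,0,0,0],
    [0,0,0,0,0,0,0],
    [0,0,0,0,0,0,0],
  ],
)

```text
time: 21.38
position: [0.4939, -0.0476, 0.0644]
tool_rot: [-0.012, 1.0, -0.0, 0.0]
ft_force: [0.2, -0.2, -0.6]
grip_width: 0.0007
```

Call:
drive_tool(
  series=[
    [0,0,0.003,0,0,0,0],
    [0,0,0.003,0,0,0,0],
    [0,0,0,0,0,0,0],
  ],
)

```text
time: 21.75
position: [0.4935, -0.0475, 0.0585]
tool_rot: [-0.012, 1.0, -0.0, 0.0]
ft_force: [-0.0, -0.1, -0.8]
grip_width: 0.0003
```

Call:
drive_tool(
  series=[
    [0,0,0.002,0,0,0,0],
    [0,0,0.002,0,0,0,0],
    [0,0,0,0,0,0,0],
  ],
)

```text
time: 22.12
position: [0.4935, -0.0475, 0.0545]
tool_rot: [-0.012, 1.0, -0.0, 0.0]
ft_force: [-0.9, -0.5, 7.0]
grip_width: 0.0006
```

Call:
drive_tool(
  series=[
    [0,0,0.001,0,0,0,0],
    [0,0,0.001,0,0,0,0],
    [0,0,0,0,0,0,0],
  ],
)

```text
time: 22.5
position: [0.4935, -0.0475, 0.0542]
tool_rot: [-0.012, 1.0, -0.0, 0.001]
ft_force: [-2.5, 0.6, 23.1]
grip_width: 0.0008
```

Call:
drive_tool(
  series=[
    [0,0,-0.01,0,0,0,0],
    [0,0,-0.05,0,0,0,0],
    [0,0,-0.06,0,0,0,0],
    [0.03,0,-0.06,0,0,0,0],
    [0,0,0,0,0,0,0],
  ],
)

```text
time: 23.12
position: [0.466, -0.0484, 0.2316]
tool_rot: [-0.012, 1.0, -0.001, 0.004]
ft_force: [0.5, 0.3, 0.1]
grip_width: 0.001
```

Call:
drive_tool(
  series=[
    [0,0,0,0,0,0,0],
    [0,0,0,0,0,0,0],
    [0,0,0,0,0,0,0],
  ],
)

```text
time: 23.5
position: [0.4649, -0.0479, 0.2264]
tool_rot: [-0.012, 1.0, 0.001, -0.002]
ft_force: [0.4, -0.6, 0.0]
grip_width: 0.0003
```

```bash
python3 - <<'E'
from h import *
go((.5,-.05,.25))
ims=[]
for n in('scene','side'):
    m,im,d=snap(n);P=cloud(m,d);ims.append(im)
    k=(P[...,0]>.49)&(P[...,0]<.62)&(np.abs(P[...,1]+.046)<.036)&(P[...,2]>.03)&(P[...,2]<.09)
    Q=P[k];f=np.linalg.lstsq(np.c_[Q[:,0]-.555,Q[:,1]+.046,np.ones(len(Q))],Q[:,2],rcond=None)[0]
    print(n,len(Q),'slope x rad',f[0].round(4),'y',f[1].round(4),'z',f[2].round(4))
cv2.imwrite('pics/c6.png',np.hstack([cv2.resize(ims[0][210:330,240:400],(400,300)),cv2.resize(ims[1][210:330,270:430],(400,300))]))
E
```

```text
pos [ 0.4649 -0.0479  0.2264] yaw -178.66 tilt 0.19 F [ 0.4 -0.6  0. ] w 0.0003 q [-0.34  0.31  1.81  0.    1.02 -1.94] t 23.5
tool shift [-0.035  -0.0029 -0.0237] turn z -0.009288957760304584
scene 1641 slope x rad 0.0007 y 0.0073 z 0.0541
side 1048 slope x rad -0.0042 y 0.0318 z 0.0529
```

View pics/c6.png

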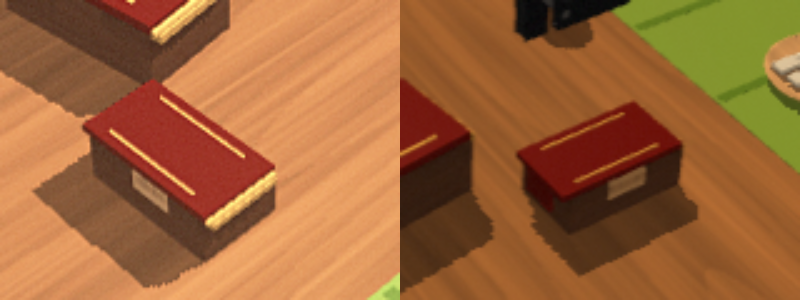

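The lid is level in both crops. Its top is at 53–54 mm and its slope is under 0.005 rad, so it's shut. Handing in.

```bash
python3 -c "
from rig import robot
print(robot.hand_in())"
```

```text
the job is handed in; nothing more can be done
None
```

The cork is on the lower dish, the wooden dish is right way up on the cork, and the lid is pressed shut. I handed the job in at about 23.6 s of the 72 s allowed, and no verdict was reported.

- **Stack:** after release, the cork lay flat with its top at about 28 mm. The second dish's floor was at about 33 mm and its rim was centred to about 1 mm across the case. Along the case, part of the cork and dish was hidden in each view, so I judged that direction from the visible edges and the release position.
- **Lid:** the last press reached 23 N with the fingertip at the shut height. Both cameras then showed the lid level (slope along it under 0.005 rad, limit 0.025), with its top at 53–54 mm against a nominal 54.5 mm.
- **Disagreement:** the side camera showed a 0.03 rad sideways tilt of the lid where the scene camera showed 0.007. I put this down to depth noise, since the lid can't tilt that way.
- **Not checked:** I never saw the catch snap. I also did not measure the cups and caddy afterwards, though the arm stayed clear of them.

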